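# Make up two lacquer boxes on their display stands

### The arm

A 7-joint arm with a two-finger parallel gripper is mounted at the origin on the work surface. World frame = base frame: x ahead of the robot, y to its left, z up, the work surface at z = 0. Lengths are in mm, angles in rad, forces in N, time in s.
With the tool pointing down it reaches from about 400 to 875 mm from the base axis. Payload 4.4 kg.
Tool frame: the origin (TCP) lies on the centre line of the jaws, within the pads' length; the fingertips stand 25 mm ahead of it and the grasp point (between the pads) lies 6 mm ahead of it (ctrl.finger_overhang is the distance from the TCP to the fingertips, in mm); z points along the fingers, y is the line along which they close (so a half turn about z gives the same grasp; the last joint's range is limited). The gripper opens to 85 mm and grips with 20 to 120 N. Pads are 22 mm wide; open, the fingers measure 114 mm over their backs; the gripper's body (76 mm by 85 mm) begins 54 mm behind the grasp point. The pads swing forward as they close: fully open they stand 13 mm farther back than shut.
Start: joints at [-1.379, 0.628, 0.038, 1.517, -0.027, 0.996, -0.02], TCP at [165.696, 628.54, 256.313] pointing down, gripper open.
Joint ranges: [-3.06, 3.06], [-0.37, 2.12], [-1.25, 1.32], [0.18, 2.47], [-1.1, 4.24], [0.23, 1.98], [-2.94, 2.94]. Speed limits (rad/s): [2.57, 2.57, 3.14, 3.14, 3.14, 3.14, 3.14].

### API

Orientations are given as [roll, pitch, yaw] about the fixed x, y, z axes, in that order (R = Rz(yaw) Ry(pitch) Rx(roll)).
In Python, from cell import ctrl gives the robot as it stands. The module is installed in compiled form; this text tells all that it offers.
- The arm moves only by the tool play_rows, never from a script. Its argument "targets" is a list of rows, each a list of 5 numbers: the closure, from 0 (fully open) to 1 (shut), then the shift along the tool's x, y, z in cm, then the turn about the tool's z in degrees. In form: [[gripper, dx, dy, dz, spin], ...]. A call has 1 to 10 rows; each row is the pose to reach, as a shift and turn from the pose commanded when the call began, along the tool's axes at that moment; what a row does not reach only later rows make up. A row lasts 1/10 s, in which the tool goes at most 50 mm and 8.59 degrees, less where a joint would pass 70% of its speed; a pose out of reach is approached as far as the arm can. A call with a gripper value outside its range is refused whole. The fingers move at their own pace and stop on an object; the grip force is fixed at half the most. Time passes only in rows, so rows that repeat a pose let the fingers close. It gives the time, the measured TCP pose, the force, the opening and the grip force at its end, in the units of the state.
- ctrl.read_state(): the state, without advancing time (a new reading comes with each control period).
- ctrl.get_image(name): name is "scene" or "top" or "wrist"; returns (picture, depth): 480x640x3 uint8, red, green, blue; 480x640 float32, mm along the optical axis (not along the pixel's ray), 0 where there is no reading.
- ctrl.calibration(name): a dict with "vfov" (degrees; the focal length in pixels is half the picture's height over the tangent of half this angle, whatever the lens; pixels are square), "cx", "cy" (the principal point, pixels), "extrinsics" (4x4, takes a point from camera to world coordinates); the wrist camera has in their place "mount" (4x4, takes a point from camera to tool coordinates, whose origin is the TCP and whose axes are the flange's). Camera axes: x right, y down, z forward; pixel columns grow to the right and rows downward; lengths in mm; the calibration is good to about 2 mm. The wrist camera is an equidistant fisheye: a pixel r from the principal point sees the ray r / f radians off the axis. A picture is of the moment at which its call begins: read the wrist's pose just before it. calibration takes no time and is no camera call.
- ctrl.finish_job(): hands the job in; it is judged then, once.
Trained networks look in the newest picture that a camera, given by its name, has taken for a name from the list of things; names that differ only in an ending like _2 or _b are one class to them, and where a whole thing is asked for, a point or a joint stands for the part that bears it (a point fixed in the world has none). Each returns a list of dicts, best first, with "confidence" (0 to 1); they miss things now and then, are a little off and sometimes report something else, mostly with a low value. They report only what shows in the picture. A call takes as long as a camera call. They do not tell look-alikes from the thing itself.
- ctrl.search_frame(camera, name): "bbox" ([left, top, right, bottom] in pixels, round what is visible of it).
- ctrl.trace(camera, name): "pixels" (480x640 bool, what is visible of it) and "bbox" ([left, top, right, bottom] in pixels, round what is visible of it).
The state is a dict: "clock": time; "qpos": joint angles; "qd": joint speeds; "tau": joint torques, N m; "eef_pos": TCP position; "tool_rot": TCP orientation; "force": force on the tool from outside, world axes, zero at the start; "torque": the same for the moment, N m; "width": finger opening in mm; "gripper_force": force on a finger pad.
Only numpy, scipy, OpenCV 4.12 (cv2) and the standard library are available. Lean on these libraries where they do the work, as an engineer would, in place of code of your own. Each camera call takes 0.05 s, during which the arm holds its last target. There are 200 camera calls.

### The job

Make up two lacquer boxes for display: on the middle of the pale square stand put the black tier, the red tier on top of it, and close it with the black lid; on the middle of the dark round stand put the blue tier and close it with the blue lid. Every tier and lid must sit level and fully seated in the one below, and be left standing by itself. Leave the teacup, the wooden measuring box and the flask where they stand.

Things in the scene. Friction and masses are not known exactly. Their poses are not given: they have to be found in the camera images.
- black_tier: Black lacquered box tier with a thin gold band near its foot, standing upright and open at the top. Round, 60 mm outside diameter, wall 4 mm (mouth 52 mm across), 46 mm high in all, of which the lowest 6 mm is a narrower cone-shaped foot (46 mm across at its top, 40 mm at its underside) that fits loosely into the mouth of a tier below, until the 60 mm shoulder rests on that tier's rim. About 110 g. Origin: centre of the foot's underside; z up along its axis.
- red_tier: Red lacquered box tier with a thin gold band near its foot, standing upright and open at the top. Round, 60 mm outside diameter, wall 4 mm (mouth 52 mm across), 36 mm high in all, of which the lowest 6 mm is a narrower cone-shaped foot (46 mm across at its top, 40 mm at its underside) that fits loosely into the mouth of a tier below, until the 60 mm shoulder rests on that tier's rim. About 90 g. Origin: centre of the foot's underside; z up along its axis.
- blue_tier: Blue lacquered box tier with a thin gold band near its foot, standing upright and open at the top. Round, 60 mm outside diameter, wall 4 mm (mouth 52 mm across), 41 mm high in all, of which the lowest 6 mm is a narrower cone-shaped foot (46 mm across at its top, 40 mm at its underside) that fits loosely into the mouth of a tier below, until the 60 mm shoulder rests on that tier's rim. About 100 g. Origin: centre of the foot's underside; z up along its axis.
- black_lid: Black lacquered round lid, 60 mm across, lying right way up: from below, a 6 mm cone-shaped plug (40 mm widening to 46 mm, fits loosely into a tier's mouth), an 8 mm thick disc (60 mm across) that comes to rest on the tier's rim, and on its middle a brass (gold) knob, 18 mm in diameter and 22 mm tall, to lift it by; 36 mm high in all. About 70 g. Origin: centre of the plug's underside; z up.
- blue_lid: Blue lacquered round lid, 60 mm across, lying right way up: from below, a 6 mm cone-shaped plug (40 mm widening to 46 mm, fits loosely into a tier's mouth), an 8 mm thick disc (60 mm across) that comes to rest on the tier's rim, and on its middle a white knob, 18 mm in diameter and 22 mm tall, to lift it by; 36 mm high in all. About 70 g. Origin: centre of the plug's underside; z up.
- pale_stand: Pale square wooden display stand, a flat slab 96 x 96 mm and 14 mm high, fixed to the table. Origin: centre of its underside on the table; x and y along its sides.
- dark_stand: Dark brown round wooden display stand, a flat disc 96 mm across and 14 mm high, fixed to the table. Origin: centre of its underside on the table.
- teacup: White teacup without handle, 68 mm across the rim, 62 mm high, loose; not part of the job. Origin: centre of its underside.
- masu: Square open wooden measuring box of brown wood, 74 x 74 mm and 50 mm high, loose; not part of the job. Origin: centre of its underside; x and y along its sides.
- flask: Small reddish-brown clay flask, 60 mm wide at the belly and 98 mm high, loose; not part of the job. Origin: centre of its underside.
Not all that is in view belongs to the job. Leave any green or pink look-alike of the black_tier alone. Leave any turquoise look-alike of the blue_lid alone.

How it is judged (in metres and radians):
At the end, for the whole second after the job is handed in: Black tier on the pale stand, blue tier on the dark stand, each within 15 mm of its centre; red tier seated on black, black lid on red, blue lid on blue, each within 6 mm of the axis below and 3 mm of seated height; all upright within 0.07 rad, at rest (horizontal distance between black_tier and pale_stand below 0.015 m and z of black_tier in the frame of pale_stand between 0.011 and 0.017 m and angle between each of black_tier, red_tier, black_lid, blue_tier, blue_lid's own z axis and vertical below 0.07 rad and linear speed of each of black_tier, red_tier, black_lid, blue_tier, blue_lid below 0.02 m/s and angular speed of each of black_tier, red_tier, black_lid, blue_tier, blue_lid below 0.2 rad/s and horizontal distance between red_tier and black_tier below 0.006 m and z of red_tier in the frame of black_tier between 0.037 and 0.043 m and horizontal distance between black_lid and red_tier below 0.006 m and z of black_lid in the frame of red_tier between 0.027 and 0.033 m and horizontal distance between blue_tier and dark_stand below 0.015 m and z of blue_tier in the frame of dark_stand between 0.011 and 0.017 m and horizontal distance between blue_lid and blue_tier below 0.006 m and z of blue_lid in the frame of blue_tier between 0.032 and 0.038 m); the robot touches nothing.
It fails at once if the teacup is knocked over or pushed more than 30 mm from its place (distance of teacup from where it was at the start of the episode above 0.03 m or angle between teacup's own z axis and vertical above 0.5 rad).
It fails at once if the wooden measuring box is knocked over or pushed more than 30 mm from its place (distance of masu from where it was at the start of the episode above 0.03 m or angle between masu's own z axis and vertical above 0.5 rad).
It fails at once if the flask is knocked over or pushed more than 30 mm from its place (distance of flask from where it was at the start of the episode above 0.03 m or angle between flask's own z axis and vertical above 0.5 rad).
It also fails if it takes over 128 s, if anything falls off the work surface, if the arm or the gripper's body presses on something with over 40 N, if the wrist force passes 120 N, or if a joint passes its speed limit or range.

## Working session

There is one attempt and no reset: what is moved stays moved. The work goes in short steps, Python scripts to look and compute and a tool call to move; the robot and the scene stay as the last step left them, time stands still between calls to the robot, and variables do not carry over. Pictures are saved under pics/ and viewed, at most 14 in all, crops included, and the job is handed in when it is done.

Besides the shell and the picture viewer there is one more tool, called after ">>>" as name([rows], argument=value, ...), one row to a line, values as JSON. play_rows: Moves the arm, as the interface text tells. Its arguments: {"type":"object","properties":{"targets":{"type":"array"}},"required":["targets"]}

```bash
mkdir -p pics; cat > h.py <<'E'
import numpy as np, cv2
from cell import ctrl
from scipy.spatial.transform import Rotation as R
def save(im,n): cv2.imwrite('pics/'+n,im[:,:,::-1])
def cloud(cam,d):
    c=ctrl.calibration(cam);f=240/np.tan(np.radians(c['vfov'])/2)
    v,u=np.mgrid[:480,:640]
    P=np.stack([(u-c['cx'])/f*d,(v-c['cy'])/f*d,d],-1)
    E=np.array(c['extrinsics']);return P@E[:3,:3].T+E[:3,3]
E
python3 - <<'E'
from h import *
s=ctrl.read_state();print(s)
for n in ('scene','top'):
    im,d=ctrl.get_image(n);save(im,n+'0.png');np.save(n+'d.npy',d);P=cloud(n,d);c=ctrl.calibration(n);print(n,c)
    for k in ['black_tier','red_tier','blue_tier','black_lid','blue_lid','pale_stand','dark_stand','teacup','masu','flask']:
        for r in ctrl.trace(n,k):
            m=r['pixels']&(d>0);p=P[m]
            if len(p)<20: continue
            zt=np.percentile(p[:,2],97);q=p[p[:,2]>zt-5]
            o=P[m];lo=np.percentile(o,2,0);hi=np.percentile(o,98,0)
            print(k,round(r['confidence'],2),np.round(r['bbox']),'ztop %.0f'%zt,'mid',np.round((np.percentile(q,2,0)+np.percentile(q,98,0))/2)[:2],'ext',np.round(lo),np.round(hi),'rgb',im[r['pixels']].mean(0).round())
E
```

```text
{'clock': 0.0, 'qpos': array([-1.37880043,  0.62934237,  0.03844015,  1.5184132 , -0.02700294,
        0.99628264, -0.01998117]), 'qd': array([-0.00080429, -0.00059951, -0.000802  ,  0.00010019, -0.00057985,
        0.00017419,  0.00244034]), 'tau': array([ 8.53308916e-05, -5.63393641e+01,  1.22604299e+00, -1.93444222e+01,
        1.08289858e-02,  1.06472033e-02, -1.72062335e-05]), 'eef_pos': array([165.53601683, 627.95116789, 255.37699074]), 'tool_rot': array([-3.13966517e+00,  2.26018179e-05,  2.88381444e+00]), 'force': array([ 0.53375002, -0.26547858, -0.32479108]), 'torque': array([ 0.03296186, -0.02201229, -0.00087426]), 'gripper_force': 0.0, 'width': 85.37805662586511}
scene {'vfov': 47.05423670530069, 'cx': 323.7235321450528, 'cy': 249.17058357990007, 'extrinsics': array([[ 8.05063831e-02,  8.34191940e-01, -5.45566247e-01,
         1.20597764e+03],
       [ 9.96754041e-01, -6.75542412e-02,  4.37927737e-02,
        -3.04801603e+01],
       [-3.23734921e-04, -5.47320959e-01, -8.36922734e-01,
         1.08142894e+03],
       [ 0.00000000e+00,  0.00000000e+00,  0.00000000e+00,
   
[... 3484 characters left out ...]
7.]
pale_stand 0.81 [171. 182. 228. 236.] ztop 20 mid [648. 284.] ext [594. 230.   7.] [699. 337.  20.] rgb [178. 172. 150.]
dark_stand 0.68 [198. 272. 241. 316.] ztop 19 mid [458. 226.] ext [413. 184.   3.] [501. 270.  20.] rgb [69. 46. 32.]
teacup 0.95 [349. 275. 380. 306.] ztop 65 mid [471. -79.] ext [ 441. -109.    0.] [502. -50.  65.] rgb [153. 150. 141.]
masu 0.83 [262. 195. 302. 233.] ztop 53 mid [642.  96.] ext [601.  57.   2.] [680. 133.  54.] rgb [97. 67. 44.]
flask 0.8 [340. 223. 367. 248.] ztop 102 mid [595. -58.] ext [567. -81.  26.] [616. -30. 102.] rgb [93. 56. 40.]
flask 0.38 [281. 292. 312. 321.] ztop 37 mid [438.  67.] ext [411.  41.   1.] [467.  95.  38.] rgb [33. 28. 21.]
```

View pics/top0.png

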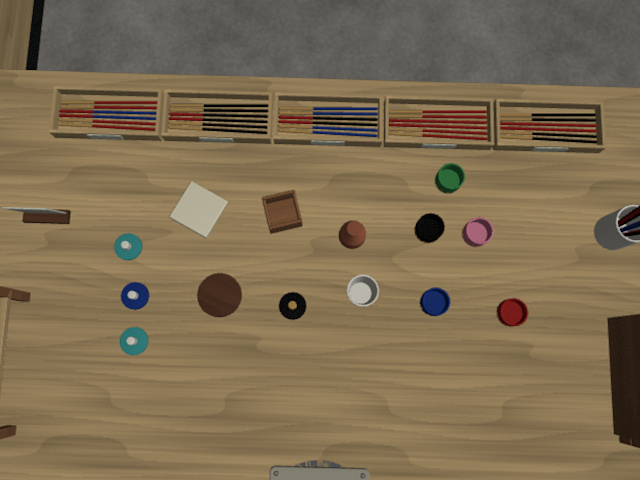

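View pics/scene0.png

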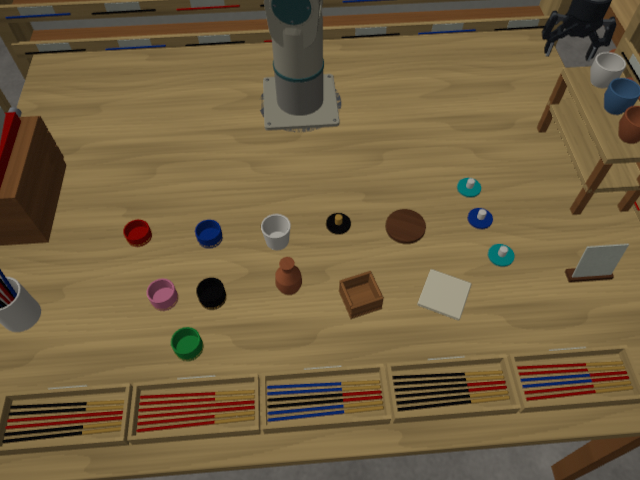

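```bash
python3 - <<'E'
from h import *
s=ctrl.read_state();print(R.from_euler('xyz',s['tool_rot']).as_matrix().round(3));print(ctrl.calibration('wrist'),ctrl.finger_overhang)
for n in('top','scene'):
    d=np.load(n+'d.npy');P=cloud(n,d);im=cv2.imread('pics/%s0.png'%n)
    z=P[...,2]
    for c in((648,283),(458,225)):
        r=np.hypot(P[...,0]-c[0],P[...,1]-c[1]); m=(r<85)&(z>12)&(z<26)
        pts=P[m][:,:2].astype(np.float32); print(n,cv2.minAreaRect(pts),np.median(z[m]))
    m=(np.hypot(P[...,0]-451,P[...,1]-407)<45)&(z>9); q=P[m]; print('bluelid',(q.min(0)+q.max(0))/2,q.max(0)-q.min(0)); k=P[m&(z>25)]; print(len(k),np.median(k,0))
E
```

```text
[[-0.967  0.255  0.   ]
 [ 0.255  0.967  0.   ]
 [ 0.     0.    -1.   ]]
{'vfov': 65.70646984690485, 'cx': 325.57541622901033, 'cy': 240.63096681090616, 'mount': array([[ 1.51895578e-03, -9.64321537e-01, -2.64729422e-01,
         6.68376994e+01],
       [ 9.99998685e-01,  1.61512451e-03, -1.45603617e-04,
        -1.63280897e-01],
       [ 5.67979681e-04, -2.64728852e-01,  9.64322722e-01,
        -1.18200071e+02],
       [ 0.00000000e+00,  0.00000000e+00,  0.00000000e+00,
         1.00000000e+00]])} 25.0
top ((646.9857177734375, 283.38323974609375), (95.88766479492188, 96.43389129638672), 62.54949951171875) 15.089153785531607
top ((457.2759704589844, 226.39739990234375), (93.52406311035156, 93.70457458496094), 2.4402990341186523) 14.953796434538958
bluelid [450.86138155 409.72678674  25.0393978 ] [57.16773444 61.25786831 32.07139221]
63 [450.49602854 408.25726973  36.27221042]
scene ((646.4982299804688, 280.33740234375), (94.86279296875, 97.47425079345703), 62.310359954833984) 14.196036637498082
scene ((457.42742919921875, 224.79856872558594), (93.5775146484375, 94.58998107910156), 76.39405822753906) 14.274138278474425
bluelid [450.74510992 407.4374902   24.21519905] [62.28721072 59.33415146 30.36033712]
54 [452.84154104 405.71786667  33.51292384]
```

Both pictures agree with the networks. In the top view the black tier is at (430,228), red at (512,312), blue at (435,302) and the black lid at (292,306). The blue lid is the dark-blue one at (135,296), between two turquoise ones. The stands are at (199,209) and (219,295). I'll move toward the black tier first.

>>> play_rows([
  [0, -65.2, -71.2, 5.5, -14.8],
  [0, -65.2, -71.2, 5.5, -14.8],
  [0, -65.2, -71.2, 5.5, -14.8],
  [0, -65.2, -71.2, 5.5, -14.8],
  [0, -65.2, -71.2, 5.5, -14.8],
  [0, -65.2, -71.2, 5.5, -14.8],
  [0, -65.2, -71.2, 5.5, -14.8],
  [0, -65.2, -71.2, 5.5, -14.8],
  [0, -65.2, -71.2, 5.5, -14.8],
  [0, -65.2, -71.2, 5.5, -14.8],
])

```text
clock: 2.1
eef_pos: [398.7, 184.9, 228.1]
tool_rot: [3.141, 0.001, -3.141]
force: [1.1, 0.1, -0.0]
width: 85.3
gripper_force: 0.0
```

>>> play_rows([
  [0, -21.5, -41.2, 2.8, 0],
  [0, -21.5, -41.2, 2.8, 0],
  [0, -21.5, -41.2, 2.8, 0],
  [0, -21.5, -41.2, 2.8, 0],
  [0, -21.5, -41.2, 2.8, 0],
  [0, -21.5, -41.2, 2.8, 0],
  [0, -21.5, -41.2, 2.8, 0],
  [0, -21.5, -41.2, 2.8, 0],
  [0, -21.5, -41.2, 2.8, 0],
  [0, -21.5, -41.2, 2.8, 0],
])

```text
clock: 3.1
eef_pos: [613.8, -232.6, 199.4]
tool_rot: [-3.137, 0.001, 3.136]
force: [0.8, 0.8, 0.2]
width: 85.0
gripper_force: 0.0
```

```bash
python3 - <<'E'
from h import *
s=ctrl.read_state();print(s['eef_pos'],s['tool_rot'],s['force'],s['qpos'].round(2))
im,d=ctrl.get_image('wrist');save(im,'w1.png');np.save('w1.npy',d)
E
```

```text
[ 613.84190202 -232.5955953   199.44003703] [-3.13709301e+00  1.42931870e-03  3.13553485e+00] [0.75997015 0.80248148 0.20744391] [ 0.32  0.7  -0.    1.56  0.01  0.89  1.88]
```

View pics/w1.png

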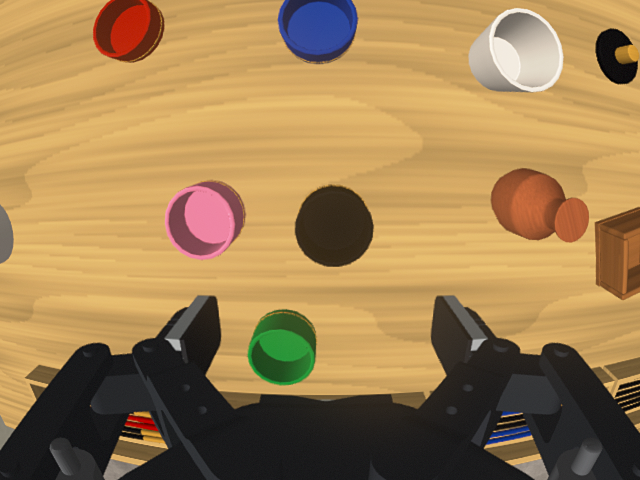

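The wrist view shows the black tier at (334,226), with the pink one 105 mm to the left and the green one behind. I'll measure it with the wrist depth.

```bash
cat >> h.py <<'E'
def wcloud(d,s):
    c=ctrl.calibration('wrist');f=240/np.tan(np.radians(c['vfov'])/2)
    v,u=np.mgrid[:480,:640];x=u-c['cx'];y=v-c['cy'];r=np.hypot(x,y)+1e-9;t=np.tan(r/f)
    P=np.stack([x/r*t*d,y/r*t*d,d],-1)
    M=np.array(c['mount']);P=P@M[:3,:3].T+M[:3,3]
    return P@R.from_euler('xyz',s['tool_rot']).as_matrix().T+s['eef_pos']
def fit(P,zl,zh,x,y,r=50):
    m=(P[...,2]>zl)&(P[...,2]<zh)&(np.hypot(P[...,0]-x,P[...,1]-y)<r);q=P[m]
    c,rad=cv2.minEnclosingCircle(q[:,:2].astype(np.float32))
    return np.round(c,1),round(rad,1),np.round((np.percentile(q,1,0)+np.percentile(q,99,0))/2,1),np.percentile(q[:,2],[3,50,97]).round(1)
E
python3 - <<'E'
from h import *
s=ctrl.read_state();P=wcloud(np.load('w1.npy'),s)
print(fit(P,38,56,614,-227));print(fit(P,38,56,609,-332));print(fit(P,-10,10,530,-227,25))
print(fit(P,35,56,454,-238))
E
```

```text
(array([ 612.9, -227.7]), 30.1, array([ 612.8, -227.5,   43.1]), array([39.1, 45.9, 47.5]))
(array([ 607.4, -332.5]), 30.3, array([ 607.1, -332.4,   42.9]), array([38.7, 45.8, 47.5]))
(array([ 530., -227.]), 25.0, array([ 5.301e+02, -2.270e+02,  4.000e-01]), array([-1. ,  0.4,  1.8]))
(array([ 453. , -239.5]), 29.9, array([ 459.1, -239.3,   39.2]), array([36. , 41. , 42.7]))
```

>>> play_rows([
  [0, 0, 0, 0, 0],
  [0, 0, 0, 4, 0],
  [0, 0, 0, 8, 0],
  [0, 0, 0, 8, 0],
  [0, 0, 0, 8, 0],
  [0, 0, 0, 8, 0],
])

```text
clock: 3.75
eef_pos: [614.6, -224.9, 122.3]
tool_rot: [-3.141, 0.004, -3.14]
force: [0.4, 0.3, 0.7]
width: 85.1
gripper_force: 0.0
```

>>> play_rows([
  [0, 0.14, -0.27, 4, 0],
  [0, 0.14, -0.27, 7, 0],
  [0, 0.14, -0.27, 8.8, 0],
  [0, 0.14, -0.27, 8.8, 0],
  [0, 0.14, -0.27, 8.8, 0],
  [1, 0.14, -0.27, 8.8, 0],
  [1, 0.14, -0.27, 8.8, 0],
  [1, 0.14, -0.27, 8.8, 0],
  [1, 0.14, -0.27, 8.8, 0],
  [1, 0.14, -0.27, 8.8, 0],
])

```text
clock: 4.75
eef_pos: [613.0, -228.3, 34.2]
tool_rot: [-3.141, 0.003, -3.141]
force: [-0.4, 0.8, 6.6]
width: 59.8
gripper_force: 63.8
```

>>> play_rows([
  [1, 0, 0, -1, 0],
  [1, 0, 0, -5, 0],
  [1, 0, 0, -10, 0],
  [1, 0, 0, -15, 0],
  [1, -0.5, 4, -16, 0],
  [1, -1, 9, -16.6, 0],
  [1, -3.4, 51, -16.6, 0],
  [1, -3.4, 51, -16.6, 0],
  [1, -3.4, 51, -16.6, 0],
  [1, -3.4, 51, -16.6, 0],
])

```text
clock: 5.75
eef_pos: [632.7, 63.0, 199.0]
tool_rot: [3.141, 0.001, -3.141]
force: [2.0, -0.2, -1.3]
width: 59.4
gripper_force: 65.2
```

>>> play_rows([
  [1, -1, 25, 0, 0],
  [1, -1, 25, 0, 0],
  [1, -1, 25, 0, 0],
  [1, -1, 25, 0, 0],
  [1, -1, 25, 0, 0],
  [1, -1, 25, 0, 0],
  [1, -1, 25, 0, 0],
  [1, -1, 25, 0, 0],
  [1, -1, 25, 0, 0],
])

```text
clock: 6.65
eef_pos: [643.4, 308.6, 198.3]
tool_rot: [-3.14, 0.0, 3.139]
force: [0.2, -1.0, -0.5]
width: 58.9
gripper_force: 65.2
```

>>> play_rows([
  [1, -0.35, -2.6, 0, 0],
  [1, -0.35, -2.6, 4, 0],
  [1, -0.35, -2.6, 8, 0],
  [1, -0.35, -2.6, 12, 0],
  [1, -0.35, -2.6, 13.5, 0],
  [1, -0.35, -2.6, 13.5, 0],
  [1, -0.35, -2.6, 13.5, 0],
])

```text
clock: 7.35
eef_pos: [647.6, 284.9, 64.4]
tool_rot: [3.141, 0.002, 3.141]
force: [0.2, 0.6, -1.3]
width: 59.3
gripper_force: 65.3
```

>>> play_rows([
  [1, 0.1, -0.25, 1, 0],
  [1, 0.1, -0.25, 1.5, 0],
  [1, 0.1, -0.25, 1.6, 0],
  [1, 0.1, -0.25, 1.6, 0],
])

```text
clock: 7.75
eef_pos: [645.9, 282.3, 48.3]
tool_rot: [-3.142, 0.001, -3.141]
force: [-2.0, -1.5, 4.4]
width: 59.1
gripper_force: 65.8
```

>>> play_rows([
  [0, 0, 0, 0, 0],
  [0, 0, 0, 0, 0],
  [0, 0, 0, 0, 0],
  [0, 0, 0, -2, 0],
  [0, 0, 0, -6, 0],
  [0, 0, 0, -11, 0],
  [0, 0, 0, -15, 0],
  [0, 0, 0, -15, 0],
  [0, 0, 0, -15, 0],
])

```text
clock: 8.65
eef_pos: [645.6, 282.9, 198.0]
tool_rot: [3.14, 0.002, -3.141]
force: [-0.8, 0.8, -1.1]
width: 85.4
gripper_force: 0.0
```

```bash
python3 - <<'E'
from h import *
s=ctrl.read_state();print(s['eef_pos'],s['tool_rot'])
im,d=ctrl.get_image('wrist');P=wcloud(d,s)
print(fit(P,52,70,646,282)); print(fit(P,10,20,647,282,70)); print(fit(P,8,22,457,226,70))
E
```

```text
[645.62908231 282.90592084 197.98774086] [ 3.14047256e+00  1.96377598e-03 -3.14100364e+00]
(array([646.1, 281.8]), 30.3, array([645.5, 281.8,  57.2]), array([53.1, 60.1, 61.6]))
(array([644.5, 282.9]), 66.0, array([644. , 282.9,  14. ]), array([12.7, 14.5, 15.9]))
(array([458.5, 225.6]), 47.8, array([478.4, 226.1,  13. ]), array([12.3, 14.6, 16.1]))
```

>>> play_rows([
  [0, 21.1, -68.7, 0, 0],
  [0, 21.1, -68.7, 0, 0],
  [0, 21.1, -68.7, 0, 0],
  [0, 21.1, -68.7, 0, 0],
  [0, 21.1, -68.7, 0, 0],
  [0, 21.1, -68.7, 0, 0],
  [0, 21.1, -68.7, 0, 0],
  [0, 21.1, -68.7, 0, 0],
  [0, 21.1, -68.7, 0, 0],
  [0, 21.1, -68.7, 0, 0],
])

```text
clock: 9.7
eef_pos: [496.7, -196.7, 195.0]
tool_rot: [3.14, -0.003, -3.141]
force: [0.1, -0.1, 1.1]
width: 85.5
gripper_force: 0.0
```

>>> play_rows([
  [0, 6.2, -20.8, 0, 0],
  [0, 6.2, -20.8, 0, 0],
  [0, 6.2, -20.8, 0, 0],
  [0, 6.2, -20.8, 0, 0],
  [0, 6.2, -20.8, 0, 0],
  [0, 6.2, -20.8, 0, 0],
  [0, 6.2, -20.8, 0, 0],
  [0, 6.2, -20.8, 0, 0],
])

```text
clock: 10.5
eef_pos: [437.6, -400.9, 196.0]
tool_rot: [3.139, -0.001, -3.138]
force: [0.4, 0.5, -0.5]
width: 85.4
gripper_force: 0.0
```

```bash
python3 - <<'E'
from h import *
s=ctrl.read_state();print(s['eef_pos'],s['tool_rot'],s['qpos'][6])
im,d=ctrl.get_image('wrist');P=wcloud(d,s)
print(fit(P,26,48,435,-404))
E
```

```text
[ 437.62419377 -400.85517319  195.97234701] [ 3.13897164e+00 -7.35326574e-04 -3.13799270e+00] 2.250749075414503
(array([ 434.3, -405.6]), 30.2, array([ 433.6, -405.4,   32.2]), array([27.2, 36.1, 37.6]))
```

>>> play_rows([
  [0, 0.32, -0.45, 2, 0],
  [0, 0.32, -0.45, 6, 0],
  [0, 0.32, -0.45, 10, 0],
  [0, 0.32, -0.45, 10, 0],
  [0, 0.32, -0.45, 10, 0],
  [0, 0.32, -0.45, 10, 0],
])

```text
clock: 11.15
eef_pos: [435.1, -408.4, 98.9]
tool_rot: [-3.139, 0.003, -3.14]
force: [-0.1, -0.0, 0.1]
width: 85.2
gripper_force: 0.0
```

>>> play_rows([
  [0, 0.07, 0.3, 3, 0],
  [0, 0.07, 0.3, 6, 0],
  [0, 0.07, 0.3, 6.6, 0],
  [0, 0.07, 0.3, 6.6, 0],
  [0, 0.07, 0.3, 6.6, 0],
  [1, 0.07, 0.3, 6.6, 0],
  [1, 0.07, 0.3, 6.6, 0],
  [1, 0.07, 0.3, 6.6, 0],
  [1, 0.07, 0.3, 6.6, 0],
  [1, 0.07, 0.3, 6.6, 0],
])

```text
clock: 12.15
eef_pos: [433.5, -405.7, 32.6]
tool_rot: [-3.14, 0.002, -3.141]
force: [-1.1, 1.1, 9.0]
width: 57.4
gripper_force: 63.7
```

>>> play_rows([
  [1, 0, 0, -1, 0],
  [1, 0, 0, -5, 0],
  [1, 0, 0, -10, 0],
  [1, 0, 0, -15, 0],
  [1, -0.5, 4, -16.5, 0],
  [1, -1.8, 9, -17, 0],
  [1, -21.2, 68.8, -17, 0],
  [1, -21.2, 68.8, -17, 0],
  [1, -21.2, 68.8, -17, 0],
  [1, -21.2, 68.8, -17, 0],
])

```text
clock: 13.15
eef_pos: [512.2, -124.6, 201.5]
tool_rot: [-3.141, 0.001, -3.141]
force: [0.9, -0.8, -0.8]
width: 57.7
gripper_force: 64.7
```

>>> play_rows([
  [1, -12, 40, 0, 0],
  [1, -12, 40, 0, 0],
  [1, -12, 40, 0, 0],
  [1, -12, 40, 0, 0],
  [1, -12, 40, 0, 0],
  [1, -12, 40, 0, 0],
  [1, -12, 40, 0, 0],
  [1, -12, 40, 0, 0],
  [1, -12, 40, 0, 0],
])

```text
clock: 14.05
eef_pos: [631.0, 281.6, 201.2]
tool_rot: [3.136, 0.001, -3.134]
force: [-0.4, 0.2, -1.0]
width: 57.7
gripper_force: 64.7
```

>>> play_rows([
  [1, -1.5, 0, 3, 0],
  [1, -1.5, 0, 7, 0],
  [1, -1.5, 0, 7, 0],
  [1, -1.5, 0, 7, 0],
  [1, -1.5, 0, 7, 0],
])

```text
clock: 14.55
eef_pos: [647.9, 274.0, 133.2]
tool_rot: [3.14, 0.003, -3.141]
force: [0.2, 0.7, -0.8]
width: 57.4
gripper_force: 64.8
```

```bash
python3 - <<'E'
from h import *
s=ctrl.read_state();print(s['eef_pos'],s['tool_rot'])
im,d=ctrl.get_image('wrist');save(im,'w2.png');P=wcloud(d,s);zt=s['eef_pos'][2]
m=(im[...,0]>1.8*im[...,2].astype(float))&(im[...,0]>2.2*im[...,1].astype(float))&(P[...,2]>zt-5)&(P[...,2]<zt+14)
q=P[m];print(len(q),cv2.minEnclosingCircle(q[:,:2].astype(np.float32)),np.percentile(q[:,2],[3,50,97]))
A=np.c_[q[:,:2]-q[:,:2].mean(0),np.ones(len(q))];print(np.linalg.lstsq(A,q[:,2],rcond=None)[0])
E
```

```text
[647.87180494 274.04521641 133.23885586] [ 3.13996146e+00  3.09583432e-03 -3.14123168e+00]
7205 ((648.6412353515625, 273.5845642089844), 30.3427791595459) [128.94047087 136.29795393 137.8815513 ]
[-2.46227588e-02  1.75434546e-03  1.35067480e+02]
```

View pics/w2.png

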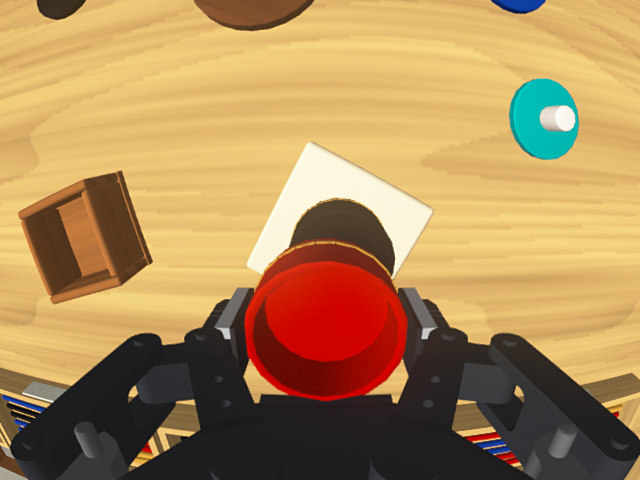

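Red hangs level between the pads, with its rim centre at (326,325) within 1 mm of the TCP. The black tier stands on the pale stand behind it. I'll lower it.

>>> play_rows([
  [1, 0.25, 0.82, 2, 0],
  [1, 0.25, 0.82, 3.6, 0],
  [1, 0.25, 0.82, 3.6, 0],
  [1, 0.25, 0.82, 3.6, 0],
  [1, 0.25, 0.82, 3.6, 0],
])

```text
clock: 15.1
eef_pos: [645.1, 281.4, 95.7]
tool_rot: [3.141, 0.002, 3.142]
force: [0.3, -0.1, -0.5]
width: 57.4
gripper_force: 64.8
```

>>> play_rows([
  [1, -0.03, 0.07, 0.4, 0],
  [1, -0.03, 0.07, 0.7, 0],
  [1, -0.03, 0.07, 0.85, 0],
  [1, -0.03, 0.07, 0.95, 0],
  [1, -0.03, 0.07, 0.95, 0],
])

```text
clock: 15.6
eef_pos: [644.7, 282.4, 86.7]
tool_rot: [3.141, 0.0, -3.141]
force: [-3.2, -1.8, 7.0]
width: 57.5
gripper_force: 65.8
```

>>> play_rows([
  [0, 0, 0, 0, 0],
  [0, 0, 0, 0, 0],
  [0, 0, 0, 0, 0],
  [0, 0, 0, -2, 0],
  [0, 0, 0, -6, 0],
  [0, 0, 0, -11, 0],
  [0, 0, 0, -13, 0],
  [0, 0, 0, -13, 0],
  [0, 0, 0, -13, 0],
])

```text
clock: 16.5
eef_pos: [644.3, 282.4, 215.0]
tool_rot: [-3.142, -0.0, -3.141]
force: [-0.3, 0.2, -1.0]
width: 85.5
gripper_force: 0.0
```

```bash
python3 - <<'E'
from h import *
s=ctrl.read_state();print(s['eef_pos'],s['tool_rot'])
im,d=ctrl.get_image('wrist');P=wcloud(d,s)
print(fit(P,82,100,646,282)); print(fit(P,50,60,646,282)); print(fit(P,30,55,646,282))
E
```

```text
[644.28208912 282.37010156 214.97743036] [-3.14152648e+00 -2.44560614e-04 -3.14101887e+00]
(array([645.5, 282.1]), 30.2, array([645.3, 282.1,  87.1]), array([83. , 90.1, 91.6]))
(array([626.3, 281.7]), 22.3, array([621.7, 280.4,  54.9]), array([50.3, 54.3, 59.1]))
(array([633.2, 282. ]), 27.0, array([624.1, 282.3,  42.4]), array([30.3, 41.9, 54.2]))
```

>>> play_rows([
  [0, 20.7, -21.6, 3, 0],
  [0, 20.7, -21.6, 3, 0],
  [0, 20.7, -21.6, 3, 0],
  [0, 20.7, -21.6, 3, 0],
  [0, 20.7, -21.6, 3, 0],
  [0, 20.7, -21.6, 3, 0],
  [0, 20.7, -21.6, 3, 0],
  [0, 20.7, -21.6, 3, 0],
  [0, 20.7, -21.6, 3, 0],
  [0, 20.7, -21.6, 3, 0],
])

```text
clock: 17.55
eef_pos: [438.7, 67.5, 184.9]
tool_rot: [3.141, 0.0, -3.14]
force: [-1.5, 0.5, 0.3]
width: 85.4
gripper_force: 0.0
```

```bash
python3 - <<'E'
from h import *
s=ctrl.read_state();print(s['eef_pos'],s['tool_rot'])
im,d=ctrl.get_image('wrist');P=wcloud(d,s)
print(fit(P,9,45,437,66)); print(fit(P,33,45,437,66)); print(fit(P,9,22,458,226,60))
E
```

```text
[438.67839338  67.48970093 184.87836166] [ 3.14105851e+00  4.75491501e-04 -3.13953370e+00]
(array([436.2,  66.6]), 30.3, array([435.8,  66.7,  24.9]), array([13.1, 14.6, 36.7]))
(array([436.3,  66.7]), 8.9, array([435.9,  66.8,  35.7]), array([34.4, 36.3, 37.6]))
(array([455.2, 226.1]), 48.5, array([454.5, 225. ,  13.4]), array([12.7, 14.4, 15.7]))
```

>>> play_rows([
  [0, 0.25, -0.08, 4, 0],
  [0, 0.25, -0.08, 8, 0],
  [0, 0.25, -0.08, 10, 0],
  [0, 0.25, -0.08, 10, 0],
  [0, 0.25, -0.08, 10, 0],
  [0, 0.25, -0.08, 10, 0],
])

```text
clock: 18.2
eef_pos: [436.1, 66.0, 86.2]
tool_rot: [3.141, 0.002, -3.141]
force: [-0.3, -0.3, 0.7]
width: 85.0
gripper_force: 0.0
```

>>> play_rows([
  [0, 0, 0.07, 3, 0],
  [0, 0, 0.07, 4.3, 0],
  [0, 0, 0.07, 4.3, 0],
  [0, 0, 0.07, 4.3, 0],
  [1, 0, 0.07, 4.3, 0],
  [1, 0, 0.07, 4.3, 0],
  [1, 0, 0.07, 4.3, 0],
  [1, 0, 0.07, 4.3, 0],
  [1, 0, 0.07, 4.3, 0],
  [1, 0, 0.07, 4.3, 0],
])

```text
clock: 19.2
eef_pos: [435.5, 66.3, 42.9]
tool_rot: [-3.141, 0.001, -3.141]
force: [-1.1, -1.5, 7.1]
width: 15.5
gripper_force: 58.4
```

>>> play_rows([
  [1, 0, 0, 0, 0],
  [1, 0, 0, 0, 0],
  [1, 0, 0, 0, 0],
])

```text
clock: 19.5
eef_pos: [435.5, 66.3, 42.9]
tool_rot: [-3.141, 0.001, -3.141]
force: [-2.0, -0.3, 6.8]
width: 15.6
gripper_force: 58.4
```

>>> play_rows([
  [1, 0, 0, -1, 0],
  [1, 0, 0, -5, 0],
  [1, 0, 0, -10, 0],
  [1, 0, 0, -14.5, 0],
  [1, -2.5, 3, -15.5, 0],
  [1, -21, 21.6, -15.5, 0],
  [1, -21, 21.6, -15.5, 0],
  [1, -21, 21.6, -15.5, 0],
  [1, -21, 21.6, -15.5, 0],
  [1, -21, 21.6, -15.5, 0],
])

```text
clock: 20.5
eef_pos: [637.1, 274.8, 197.0]
tool_rot: [-3.141, -0.001, -3.141]
force: [1.4, 0.2, -1.1]
width: 15.4
gripper_force: 58.7
```

>>> play_rows([
  [1, 0, 0, 0, 0],
])

```text
clock: 20.6
eef_pos: [638.6, 280.3, 196.6]
tool_rot: [3.135, 0.002, -3.138]
force: [-2.1, 0.0, -1.5]
width: 15.3
gripper_force: 58.8
```

>>> play_rows([
  [1, -0.7, 0.5, 2, 0],
  [1, -0.7, 0.5, 4, 0],
  [1, -0.7, 0.5, 4, 0],
  [1, -0.7, 0.5, 4, 0],
  [1, -0.7, 0.5, 4, 0],
])

```text
clock: 21.1
eef_pos: [643.6, 278.8, 158.5]
tool_rot: [3.141, 0.001, -3.141]
force: [0.3, 0.3, -0.8]
width: 15.5
gripper_force: 58.8
```

```bash
python3 - <<'E'
from h import *
s=ctrl.read_state();print(s['eef_pos'],s['tool_rot'])
im,d=ctrl.get_image('wrist');save(im,'w3.png');P=wcloud(d,s);zt=s['eef_pos'][2];x,y=s['eef_pos'][:2]
print(fit(P,zt-36,zt-20,x,y)); 
m=(abs(P[...,2]-(zt-28.6))<6)&(np.hypot(P[...,0]-x,P[...,1]-y)<34);q=P[m]
A=np.c_[q[:,:2]-q[:,:2].mean(0),np.ones(len(q))];print(len(q),np.linalg.lstsq(A,q[:,2],rcond=None)[0])
E
```

```text
[643.56885707 278.80308255 158.48026851] [ 3.14081366e+00  1.20183605e-03 -3.14107184e+00]
(array([644.5, 278.4]), 30.5, array([643.7, 278.7, 130.6]), array([126.2, 129.9, 133.1]))
7229 [1.21492521e-02 1.77880909e-04 1.29816789e+02]
```

View pics/w3.png

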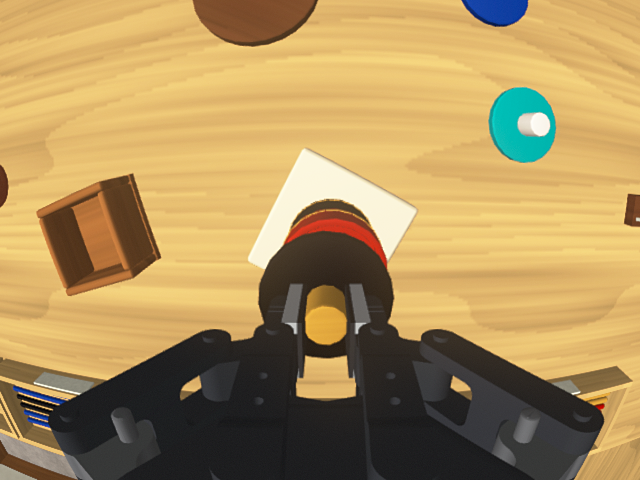

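The lid hangs level with its knob in the pads at (326,318), above the stack.

>>> play_rows([
  [1, -0.11, 0.36, 1.5, 0],
  [1, -0.11, 0.36, 2.3, 0],
  [1, -0.11, 0.36, 2.3, 0],
  [1, -0.11, 0.36, 2.3, 0],
])

```text
clock: 21.55
eef_pos: [644.2, 282.1, 133.6]
tool_rot: [-3.141, -0.001, -3.141]
force: [0.6, -1.2, 0.1]
width: 15.2
gripper_force: 58.8
```

>>> play_rows([
  [1, -0.04, 0.02, 0.3, 0],
  [1, -0.04, 0.02, 0.5, 0],
  [1, -0.04, 0.02, 0.65, 0],
  [1, -0.04, 0.02, 0.7, 0],
  [1, -0.04, 0.02, 0.7, 0],
])

```text
clock: 22.05
eef_pos: [644.9, 282.4, 127.2]
tool_rot: [-3.142, 0.0, -3.141]
force: [-0.3, 0.4, -1.2]
width: 15.7
gripper_force: 58.8
```

>>> play_rows([
  [1, 0, 0, 0.04, 0],
  [1, 0, 0, 0.04, 0],
  [0, 0, 0, 0.04, 0],
  [0, 0, 0, 0.04, 0],
  [0, 0, 0, 0.04, 0],
  [0, 0, 0, 0.04, 0],
  [0, 0, 0, -4, 0],
  [0, 0, 0, -8, 0],
  [0, 0, 0, -8, 0],
  [0, 0, 0, -8, 0],
])

```text
clock: 23.05
eef_pos: [645.3, 282.7, 208.5]
tool_rot: [3.141, 0.002, -3.141]
force: [-0.2, -0.3, -1.2]
width: 85.7
gripper_force: 0.0
```

```bash
python3 - <<'E'
from h import *
s=ctrl.read_state();print(s['eef_pos'],s['width'])
im,d=ctrl.get_image('wrist');P=wcloud(d,s)
print(fit(P,93,125,645,282)); print(fit(P,115,125,645,282))
E
```

```text
[645.32204886 282.74860354 208.54050867] 85.66435484179348
(array([645.7, 282.1]), 30.3, array([645.1, 282.2, 108.8]), array([ 97.1,  98.6, 120.8]))
(array([645.6, 282.3]), 9.1, array([645.1, 282.3, 118.8]), array([117. , 120.3, 121.6]))
```

>>> play_rows([
  [0, 19.2, -52.2, 1, 0],
  [0, 19.2, -52.2, 1, 0],
  [0, 19.2, -52.2, 1, 0],
  [0, 19.2, -52.2, 1, 0],
  [0, 19.2, -52.2, 1, 0],
  [0, 19.2, -52.2, 1, 0],
  [0, 19.2, -52.2, 1, 0],
  [0, 19.2, -52.2, 1, 0],
  [0, 19.2, -52.2, 1, 0],
  [0, 19.2, -52.2, 1, 0],
])

```text
clock: 24.1
eef_pos: [470.6, -188.6, 197.0]
tool_rot: [3.141, -0.002, -3.141]
force: [1.0, -0.4, 0.3]
width: 85.5
gripper_force: 0.0
```

>>> play_rows([
  [0, 0, 0, 0, 0],
])

```text
clock: 24.2
eef_pos: [467.3, -195.4, 195.9]
tool_rot: [-3.138, -0.007, 3.129]
force: [-0.1, 0.2, 0.7]
width: 84.8
gripper_force: 0.0
```

>>> play_rows([
  [0, 1.5, -4.5, 1, 0],
  [0, 1.5, -4.5, 2, 0],
  [0, 1.5, -4.5, 2, 0],
  [0, 1.5, -4.5, 2, 0],
  [0, 1.5, -4.5, 2, 0],
])

```text
clock: 24.7
eef_pos: [458.2, -230.4, 178.4]
tool_rot: [3.141, 0.0, -3.139]
force: [0.1, 0.6, 0.5]
width: 85.2
gripper_force: 0.0
```

```bash
python3 - <<'E'
from h import *
s=ctrl.read_state();print(s['eef_pos'],s['tool_rot'])
im,d=ctrl.get_image('wrist');P=wcloud(d,s)
print(fit(P,32,52,453,-239))
E
```

```text
[ 458.1891585  -230.35108648  178.35688587] [ 3.14081825e+00  4.15785354e-04 -3.13862861e+00]
(array([ 451.8, -238.8]), 30.1, array([ 451.3, -238.8,   37.6]), array([33. , 41.1, 42.5]))
```

>>> play_rows([
  [0, 0.65, -0.85, 3, 0],
  [0, 0.65, -0.85, 7, 0],
  [0, 0.65, -0.85, 9, 0],
  [0, 0.65, -0.85, 9, 0],
  [0, 0.65, -0.85, 9, 0],
])

```text
clock: 25.25
eef_pos: [451.8, -239.6, 88.8]
tool_rot: [3.141, 0.001, -3.14]
force: [-0.3, 0.5, -0.3]
width: 85.3
gripper_force: 0.0
```

>>> play_rows([
  [0, 0.02, 0.08, 3, 0],
  [0, 0.02, 0.08, 5.5, 0],
  [0, 0.02, 0.08, 5.5, 0],
  [0, 0.02, 0.08, 5.5, 0],
  [1, 0.02, 0.08, 5.5, 0],
  [1, 0.02, 0.08, 5.5, 0],
  [1, 0.02, 0.08, 5.5, 0],
  [1, 0.02, 0.08, 5.5, 0],
  [1, 0.02, 0.08, 5.5, 0],
])

```text
clock: 26.15
eef_pos: [451.8, -239.9, 34.9]
tool_rot: [-3.14, 0.002, -3.141]
force: [-1.4, -0.6, 7.7]
width: 57.5
gripper_force: 63.7
```

>>> play_rows([
  [1, 0, 0, -1, 0],
  [1, 0, 0, -5, 0],
  [1, 0, 0, -10, 0],
  [1, 0, 0, -15, 0],
  [1, -0.1, 4, -16, 0],
  [1, -0.4, 46.5, -16, 0],
  [1, -0.4, 46.5, -16, 0],
  [1, -0.4, 46.5, -16, 0],
  [1, -0.4, 46.5, -16, 0],
  [1, -0.4, 46.5, -16, 0],
])

```text
clock: 27.15
eef_pos: [453.0, 52.0, 194.2]
tool_rot: [-3.141, 0.001, -3.141]
force: [1.2, 0.0, -1.0]
width: 57.7
gripper_force: 65.0
```

>>> play_rows([
  [1, 0, 20.0, 0, 0],
  [1, 0, 20, 0, 0],
  [1, 0, 20, 0, 0],
  [1, 0, 20, 0, 0],
  [1, 0, 20, 0, 0],
  [1, 0, 20, 0, 0],
  [1, 0, 20, 0, 0],
])

```text
clock: 27.85
eef_pos: [453.2, 248.8, 193.4]
tool_rot: [-3.14, -0.0, 3.141]
force: [-0.3, 0.1, -1.1]
width: 57.5
gripper_force: 64.8
```

>>> play_rows([
  [1, -0.3, -2.3, 1, 0],
  [1, -0.3, -2.3, 5, 0],
  [1, -0.3, -2.3, 9, 0],
  [1, -0.3, -2.3, 12.9, 0],
  [1, -0.3, -2.3, 12.9, 0],
  [1, -0.3, -2.3, 12.9, 0],
])

```text
clock: 28.45
eef_pos: [456.5, 226.2, 64.6]
tool_rot: [-3.141, -0.001, 3.14]
force: [1.1, 0.2, -1.3]
width: 57.5
gripper_force: 65.0
```

>>> play_rows([
  [1, 0, 0, 0.8, 0],
  [1, 0, 0, 1.3, 0],
  [1, 0, 0, 1.55, 0],
  [1, 0, 0, 1.6, 0],
  [1, 0, 0, 1.6, 0],
])

```text
clock: 28.95
eef_pos: [456.8, 227.4, 49.0]
tool_rot: [-3.142, 0.001, -3.141]
force: [-0.0, -1.7, 4.4]
width: 57.4
gripper_force: 65.7
```

>>> play_rows([
  [0, 0, 0, 0, 0],
  [0, 0, 0, 0, 0],
  [0, 0, 0, 0, 0],
  [0, 0, 0, -2, 0],
  [0, 0, 0, -6, 0],
  [0, 0, 0, -11, 0],
  [0, 0, 0, -15, 0],
  [0, 0, 0, -15, 0],
  [0, 0, 0, -15, 0],
])

```text
clock: 29.85
eef_pos: [456.8, 227.3, 198.9]
tool_rot: [3.141, 0.002, 3.142]
force: [-0.5, 0.2, -0.1]
width: 85.5
gripper_force: 0.0
```

```bash
python3 - <<'E'
from h import *
s=ctrl.read_state();print(s['eef_pos'],s['tool_rot'])
im,d=ctrl.get_image('wrist');P=wcloud(d,s)
print(fit(P,47,65,456,226)); print(fit(P,9,20,456,226,60)); print(fit(P,33,45,450,407,40))
E
```

```text
[456.75107349 227.25212537 198.93205145] [3.14120660e+00 1.79969549e-03 3.14156832e+00]
(array([457.1, 227.3]), 30.3, array([456.6, 227.3,  52.2]), array([48. , 55.2, 56.7]))
(array([455.5, 226.4]), 48.3, array([454.8, 226.5,  14.3]), array([13. , 14.6, 15.9]))
(array([448. , 408.6]), 9.2, array([448. , 408.4,  35.8]), array([34.2, 36.3, 37.6]))
```

Blue tier seated at (456.8, 227.3). Next is the blue lid.

>>> play_rows([
  [0, 0.7, 18, 1, 0],
  [0, 0.7, 18, 1, 0],
  [0, 0.7, 18, 1, 0],
  [0, 0.7, 18, 1, 0],
  [0, 0.7, 18, 1, 0],
  [0, 0.7, 18, 1, 0],
  [0, 0.7, 18, 1, 0],
  [0, 0.7, 18, 1, 0],
])

```text
clock: 30.7
eef_pos: [449.7, 405.5, 187.5]
tool_rot: [-3.14, -0.001, 3.14]
force: [-0.6, 0.2, 0.5]
width: 85.2
gripper_force: 0.0
```

```bash
python3 - <<'E'
from h import *
s=ctrl.read_state();print(s['eef_pos'],s['tool_rot'])
im,d=ctrl.get_image('wrist');save(im,'w4.png');P=wcloud(d,s)
print(fit(P,9,45,450,408)); print(fit(P,33,45,450,408)); 
E
```

```text
[449.73517581 405.47760952 187.54524362] [-3.13955501e+00 -5.49958383e-04  3.14023864e+00]
(array([448.4, 408.9]), 30.3, array([447.9, 409.2,  24.9]), array([13. , 14.6, 36.7]))
(array([448.3, 408.8]), 9.2, array([448.2, 409. ,  35.9]), array([34.4, 36.4, 37.8]))
```

View pics/w4.png

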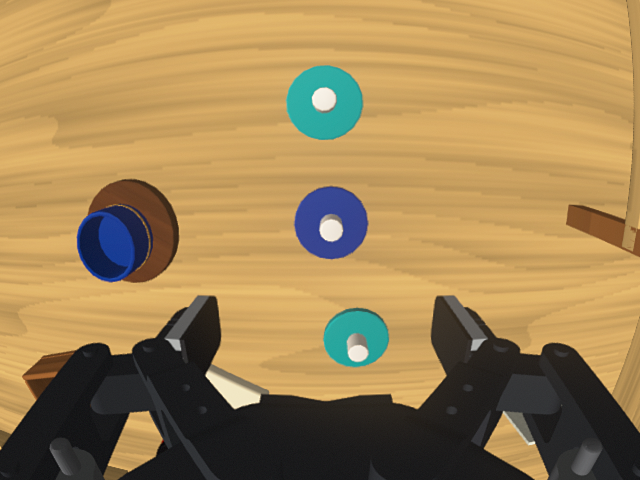

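The dark-blue lid is at (331,222) under the open jaws, between the turquoise ones at (325,102) and (356,337). Descending.

>>> play_rows([
  [0, 0.15, 0.3, 3, 0],
  [0, 0.15, 0.3, 7, 0],
  [0, 0.15, 0.3, 10, 0],
  [0, 0.15, 0.3, 10, 0],
  [0, 0.15, 0.3, 10, 0],
  [0, 0.15, 0.3, 10, 0],
])

```text
clock: 31.35
eef_pos: [448.7, 411.3, 90.1]
tool_rot: [3.139, 0.002, 3.142]
force: [0.3, 0.7, 0.6]
width: 85.6
gripper_force: 0.0
```

>>> play_rows([
  [0, 0.05, -0.24, 3, 0],
  [0, 0.05, -0.24, 4.7, 0],
  [0, 0.05, -0.24, 4.7, 0],
  [0, 0.05, -0.24, 4.7, 0],
  [1, 0.05, -0.24, 4.7, 0],
  [1, 0.05, -0.24, 4.7, 0],
  [1, 0.05, -0.24, 4.7, 0],
  [1, 0.05, -0.24, 4.7, 0],
  [1, 0.05, -0.24, 4.7, 0],
  [1, 0.05, -0.24, 4.7, 0],
])

```text
clock: 32.35
eef_pos: [447.5, 408.3, 41.7]
tool_rot: [3.141, 0.001, -3.141]
force: [0.3, 0.2, 5.0]
width: 15.9
gripper_force: 58.5
```

>>> play_rows([
  [1, 0, 0, 0, 0],
  [1, 0, 0, -1, 0],
  [1, 0, 0, -5, 0],
  [1, 0, 0, -9, 0],
  [1, -0.4, -3, -9.5, 0],
  [1, -0.9, -18, -9.5, 0],
  [1, -0.9, -18, -9.5, 0],
  [1, -0.9, -18, -9.5, 0],
  [1, -0.9, -18, -9.5, 0],
  [1, -0.9, -18, -9.5, 0],
])

```text
clock: 33.35
eef_pos: [456.7, 226.4, 136.5]
tool_rot: [-3.141, 0.0, 3.139]
force: [-0.3, 0.3, -1.1]
width: 15.8
gripper_force: 58.8
```

>>> play_rows([
  [1, 0, 0, 0, 0],
  [1, 0, 0, 0, 0],
])

```text
clock: 33.55
eef_pos: [456.1, 229.9, 136.4]
tool_rot: [3.14, 0.0, -3.139]
force: [0.6, 0.6, -1.2]
width: 15.4
gripper_force: 58.8
```

```bash
python3 - <<'E'
from h import *
s=ctrl.read_state();print(s['eef_pos'],s['tool_rot'])
im,d=ctrl.get_image('wrist');P=wcloud(d,s);zt=s['eef_pos'][2];x,y=s['eef_pos'][:2]
print(fit(P,zt-36,zt-20,x,y)); 
m=(abs(P[...,2]-(zt-28.6))<6)&(np.hypot(P[...,0]-x,P[...,1]-y)<34);q=P[m]
A=np.c_[q[:,:2]-q[:,:2].mean(0),np.ones(len(q))];print(len(q),np.linalg.lstsq(A,q[:,2],rcond=None)[0])
E
```

```text
[456.13215546 229.8904706  136.44143247] [ 3.14014895e+00  2.86909672e-04 -3.13875956e+00]
(array([457.5, 230. ]), 30.5, array([456.7, 229.8, 109. ]), array([105.1, 109.2, 111.2]))
7167 [1.76101601e-02 1.59433038e-04 1.09012948e+02]
```

>>> play_rows([
  [1, 0.02, -0.26, 2, 0],
  [1, 0.02, -0.26, 3.6, 0],
  [1, 0.02, -0.26, 3.6, 0],
  [1, 0.02, -0.26, 3.6, 0],
  [1, 0.02, -0.26, 3.6, 0],
])

```text
clock: 34.1
eef_pos: [456.4, 226.3, 100.9]
tool_rot: [3.141, 0.001, -3.14]
force: [-0.8, 0.8, -0.8]
width: 16.0
gripper_force: 58.8
```

>>> play_rows([
  [1, 0.03, 0.07, 0.5, 0],
  [1, 0.03, 0.07, 0.8, 0],
  [1, 0.03, 0.07, 0.95, 0],
  [1, 0.03, 0.07, 1.03, 0],
  [1, 0.03, 0.07, 1.03, 0],
])

```text
clock: 34.6
eef_pos: [455.9, 226.1, 90.7]
tool_rot: [-3.141, 0.001, -3.141]
force: [-2.1, -1.3, 7.6]
width: 15.5
gripper_force: 59.8
```

>>> play_rows([
  [0, 0, 0, 0, 0],
  [0, 0, 0, 0, 0],
  [0, 0, 0, 0, 0],
  [0, 0, 0, 0, 0],
  [0, 0, 0, -4, 0],
  [0, 0, 0, -9, 0],
  [0, 0, 0, -11, 0],
  [0, 0, 0, -11, 0],
  [0, 0, 0, -11, 0],
])

```text
clock: 35.5
eef_pos: [455.8, 225.6, 199.7]
tool_rot: [-3.141, 0.0, 3.142]
force: [-0.0, -0.9, -1.0]
width: 85.4
gripper_force: 0.0
```

```bash
python3 - <<'E'
from h import *
s=ctrl.read_state();print(s['eef_pos'],s['width'])
im,d=ctrl.get_image('wrist');P=wcloud(d,s)
print(fit(P,58,90,456,227)); print(fit(P,80,90,456,227)); print(fit(P,58,68,456,227))
im,d=ctrl.get_image('scene');save(cv2.resize(im[160:340,240:540],(800,480)),'s9.png');P=cloud('scene',d)
print(fit(P,92,125,646,281)); print(fit(P,70,125,646,281));print(fit(P,115,125,646,281))
E
```

```text
[455.84872058 225.63251738 199.7180871 ] 85.42170415487304
(array([457. , 225.9]), 30.3, array([456.6, 226. ,  73.8]), array([62.1, 63.6, 85.8]))
(array([456.9, 225.7]), 9.2, array([456.6, 226. ,  84. ]), array([82.2, 85.4, 86.7]))
(array([457. , 225.9]), 30.3, array([456.6, 226. ,  63.2]), array([62.1, 63.5, 64.8]))
(array([646.4, 280.7]), 31.1, array([646.8, 280. , 107. ]), array([ 93.4,  97.9, 120. ]))
(array([646.1, 279.3]), 31.7, array([647.2, 279. ,  95.9]), array([ 73.2,  97.2, 119.6]))
(array([646.1, 278.9]), 9.7, array([646.3, 279.7, 119.1]), array([115.4, 119.3, 122.1]))
```

View pics/s9.png

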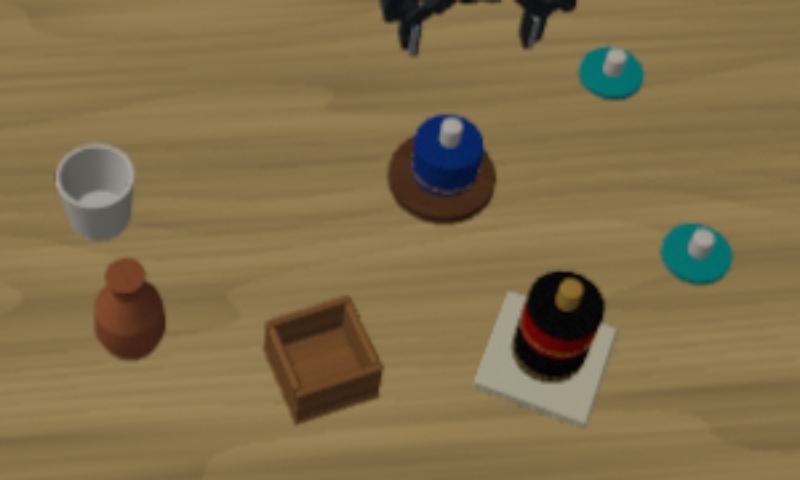

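Both boxes are closed, level and upright. The blue one is at (448,155) and the black-red-black one at (560,325). Lid heights match seated values: blue disc top at 63.5 mm against 63, black disc top at 98.6 mm against 98. The gripper is clear, so I'm handing in.

```bash
python3 -c "
from cell import ctrl;print(ctrl.finish_job())"
```

```text
the job is handed in; nothing more can be done
None
```

The job is handed in with no verdict returned: both boxes stand closed and fully seated on the middle of their stands by my last measurements, and the teacup, measuring box and flask were never touched.

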